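# Open the push-to-open medicine cupboard

### The job

Open the small cupboard with the green door, which has a touch latch and no handle: press the white dot on the door until the latch clicks, draw back so that the door springs ajar, then catch the sprung door behind its free edge and swing it wide open, square to the cupboard's front. Leave it standing open and leave the blue cupboard shut.

Things in the scene. Friction and masses are not known exactly. Their poses are not given: they have to be found in the camera images.
- green_door (a joint): Green panel in a white cupboard: 157 wide, 147 high, 18 mm thick, hinged upright at its left edge (seen from the robot), opens towards the robot. Rad: 0 shut and latched, -0.06 pressed fully in, 1.57 square to the front, stop at 1.7. Once pressed in and let go it springs by itself to about 0.6 in 1 to 2 s and waits; beyond that it turns with light friction (1 N at the edge) and stays where left.
- green_press (a point): Centre of the white dot, 22 mm across, on the green door's outer face, 130 mm from the hinge axis, 27 mm from the free edge, 138 mm above the table. Moves with the door. x points into the door, y along its face to the hinge, z up. Pushing it in 5 mm (8 mm at most) with 4 to 8 N, slowly, frees the latch for good; the door springs out as the hand draws back.
- green_hinge (a point): Fixed point on the hinge axis, in the plane of the shut green door's outer face, 16 mm proud of the cupboard's front, level with its top, 170 mm above the table (door's top 158, bottom 12 mm). x points into the cupboard, square to its front; the shut door lies from here along -y; z up. Opening is clockwise seen from above. Cupboard: 180 wide, 140 deep, fixed to the table.
- blue_door (a joint): Blue door of a second white cupboard, equal in size and latch, standing beside the green one on its left or right. Rad: 0 shut and latched, positive when opening. It must stay shut.

How it is judged:
By the outcome, as a careful person would: the job done as asked, in the order asked, and still so for the second after the job is handed in, with the robot touching nothing.
It also fails if it takes over 42 s, if anything falls off the work surface, if the arm or the gripper's body presses on something with over 40 N, if the wrist force passes 120 N, or if a joint passes its speed limit or range.

### The arm

A 6-joint arm with a two-finger parallel gripper is mounted at the origin on a cart in front of the work surface, level with it; the furniture and walls round the work are solid. World frame = base frame: x ahead of the robot, y to its left, z up, the work surface at z = 0. Lengths are in mm, angles in rad, forces in N, time in s.
With the tool pointing down it reaches from about 350 to 775 mm from the base axis. Payload 5.5 kg.
Tool frame: the origin (TCP) lies at the very end of the fingers, on their centre line; the grasp point (between the pads) lies 19 mm behind it; y points along the fingers, z is the direction in which the jaws open and shut, and the axes are right-handed (so a half turn about y gives the same grasp; the last joint's range is limited). The gripper opens to 85 mm and grips with 20 to 120 N. Pads are 22 mm wide; open, the fingers measure 114 mm over their backs; the gripper's body (76 mm by 85 mm) begins 54 mm behind the grasp point. The pads swing forward as they close: fully open they stand 13 mm farther back than shut.
Start: joints at [-1.275, 0.313, 0.046, 1.304, 0, 1.431], TCP at [242.729, -521.301, 231.323] pointing down, gripper open.
Joint ranges: [-2.76, 2.76], [-0.86, 1.69], [-1.03, 1.26], [-2.2, 2.34], [-1.47, 1.5], [-3.14, 3.14]. Speed limits (rad/s): [2.57, 2.57, 3.14, 3.14, 3.14, 3.14].

### API

Orientations are given as a unit quaternion [x, y, z, w].
In Python, from station import sensors, vision, order gives the robot as it stands. The module is installed in compiled form; this text tells all that it offers.
- The arm moves only by the tool move_arm, never from a script. Its argument "steps" is one flat list of numbers, 4 for each row, row after row: the shift along the tool's x, y, z in m, then the turn about the tool's y in degrees. In form: [tx, ty, tz, turn, tx, ty, tz, turn, ...]. A call has 1 to 8 rows; each row shifts and turns the pose as measured when the row begins, along the tool's axes as they then stand; what a row does not reach is not made up. A row lasts 1/10 s, in which the tool goes at most 50 mm and 8.59 degrees, less where a joint would pass 70% of its speed; a pose out of reach is approached as far as the arm can. A call with a gripper value outside its range is refused whole. "fingers" is the closure in counts, from 0 (fully open) to 255 (shut), set as the call begins (left out, the last holds). The fingers move at their own pace and stop on an object; "grip_force" is the grip in N (left out, the last holds). Time passes only in rows, so rows that do not move let the fingers close. It gives the time, the measured TCP pose, the force and the opening at its end, in the units of the state.
- sensors.get_state(): the state, without advancing time (a new reading comes with each control period).
- vision.capture(name): name is "scene" or "top" or "wrist"; returns a dict with "image" (480x640x3 uint8, red, green, blue), "intrinsics" (3x3 intrinsics, pixels), "origin" and "orientation" of the camera in the world; the wrist camera has in their place "hand_eye" (4x4, takes a point from camera to tool coordinates, whose origin is the TCP and whose axes are the tool frame's). Camera axes: x right, y up, looking along -z (the intrinsics and any distortion apply to the point x, -y, -z); pixel columns grow to the right and rows downward; lengths in mm; the calibration is good to about 2 mm. A picture is of the moment at which its call begins: read the wrist's pose just before it. There is no depth.
- order.hand_in(): hands the job in, once; it reports no verdict.
Trained networks look in a picture, given as the dict that the camera call returned (one of the last four; its "shot" number tells which), for a name from the list of things; names that differ only in an ending like _2 or _b are one class to them, and where a whole thing is asked for, a point or a joint stands for the part that bears it (a point fixed in the world has none). Each returns a list of dicts, best first, with "conf" (0 to 1); they miss things now and then, are a little off and sometimes report something else, mostly with a low value. They report only what shows in the picture. A call takes as long as a camera call.
- vision.find_in(picture, thing): "position" ([x, y, z] in mm, in world coordinates, good to about 4 mm: the middle of the surface that is visible of it).
- vision.outline_of(picture, thing): "pixels" (480x640 bool, what is visible of it).
The state is a dict: "t": time; "joint_pos": joint angles; "joint_velocities": joint speeds; "effort": joint torques, N m; "ee_pos": TCP position; "orientation": TCP orientation; "force": force on the tool from outside, world axes, zero at the start; "torque": the same for the moment, N m; "grip_width": finger opening in mm.
Only numpy, scipy, OpenCV 4.12 (cv2) and the standard library are available. Lean on these libraries where they do the work, as an engineer would, in place of code of your own. Each camera call takes 0.05 s, during which the arm holds its last target.

## Working session

There is one attempt and no reset: what is moved stays moved. The work goes in short steps, Python scripts to look and compute and a tool call to move; the robot and the scene stay as the last step left them, time stands still between calls to the robot, and variables do not carry over. Pictures are saved under pics/ and viewed, and the job is handed in when it is done.

Besides the shell and the picture viewer there is one more tool, called after "Emit:" as name(argument=value, ...), one argument or row to a line, values as JSON. move_arm: Moves the arm, as the interface text tells. Its arguments: {"type":"object","properties":{"steps":{"type":"array","items":{"type":"number"}},"fingers":{"type":"number"},"grip_force":{"type":"number"}},"required":["steps"]}

```bash
mkdir -p pics
python3 - <<'E'
from station import sensors, vision
import cv2
s=sensors.get_state()
print({k:(s[k] if isinstance(s[k],float) else [round(float(x),3) for x in s[k]]) for k in s})
for n in ["scene","top"]:
    p=vision.capture(n)
    cv2.imwrite(f"pics/{n}0.png",p["image"][:,:,::-1])
    print(n,p["intrinsics"],p["origin"],p["orientation"])
    for t in ["green_press","green_door","blue_door","green_hinge"]:
        try: print(t,[(r["conf"],r["position"]) for r in vision.find_in(p,t)][:3])
        except Exception as e: print(t,e)
print(sensors.get_state()["t"])
E
```

```text
{'t': 0.0, 'joint_pos': [-1.275, 0.314, 0.045, 1.304, -0.0, 1.431], 'joint_velocities': [-0.002, -0.0, -0.0, 0.001, 0.001, -0.0], 'effort': [-0.0, -48.063, 29.853, 0.019, -0.0, 0.0], 'ee_pos': [242.584, -520.79, 230.423], 'orientation': [-0.153, 0.691, -0.69, 0.153], 'force': [-0.255, -0.384, -0.44], 'torque': [-0.016, -0.037, 0.005], 'grip_width': 85.5617553625983}
scene [[614.38079419   0.         318.30214107]
 [  0.         614.38079419 244.47282544]
 [  0.           0.           1.        ]] [ 62.94718042 563.75202768 997.99920978] [-0.13200659  0.32433078  0.87300986 -0.33946662]
green_press [(0.64, [592.1, 188.9, 106.7])]
green_door [(0.89, [592.7, 187.2, 107.7])]
blue_door [(0.94, [588.6, -173.6, 101.3])]
green_hinge [(0.84, [638.7, 212.7, 161.1])]
top [[501.55239509   0.         321.00809601]
 [  0.         501.55239509 243.13372404]
 [  0.           0.           1.        ]] [ 368.83359359   20.98791759 1122.66361686] [-0.0762752   0.07860038  0.72375016 -0.68131474]
green_press [(0.75, [592.8, 173.2, 131.7])]
green_door [(0.58, [595.4, 175.4, 132.6])]
blue_door [(0.86, [588.0, -187.3, 131.1]), (0.62, [651.4, 178.0, 170.1])]
green_hinge [(0.61, [651.6, 178.9, 171.4])]
0.5
```

View pics/scene0.png

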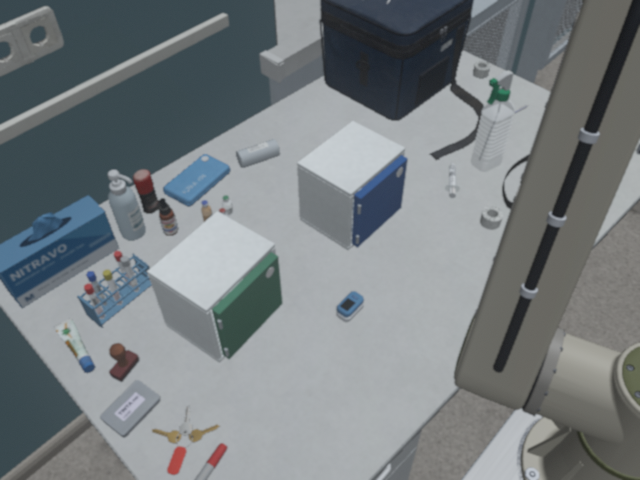

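View pics/top0.png

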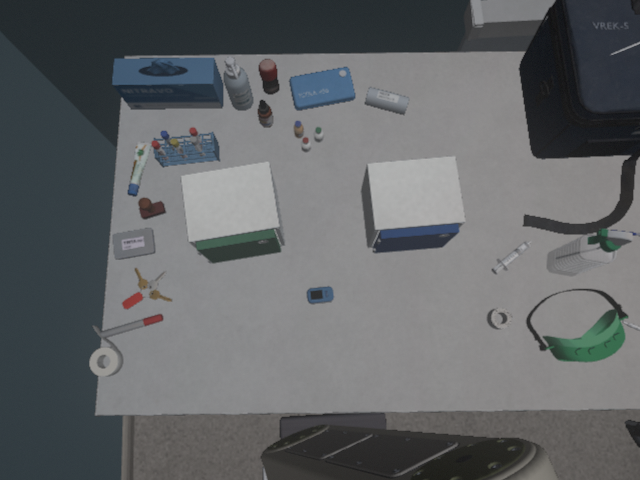

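The scene picture shows the green cupboard left, its dot at about (270,272), and the blue cupboard shut on the right. In the top picture the dot is at about (264,239). I'll zoom in for accurate corners.

Run:
```python
import cv2
a=cv2.imread("pics/top0.png")[155:270,175:295]; cv2.imwrite("pics/top0z.png",cv2.resize(a,None,fx=5,fy=5,interpolation=cv2.INTER_CUBIC))
a=cv2.imread("pics/scene0.png")[210:360,145:290]; cv2.imwrite("pics/scene0z.png",cv2.resize(a,None,fx=4,fy=4,interpolation=cv2.INTER_CUBIC))
```

```text
(no output)
```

View pics/top0z.png

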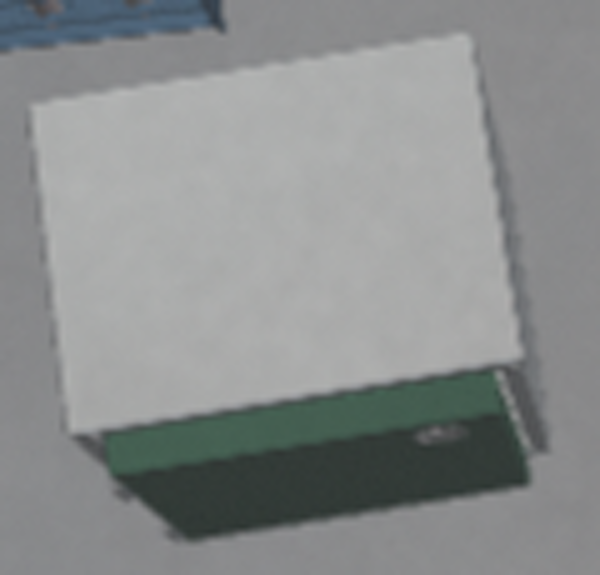

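View pics/scene0z.png

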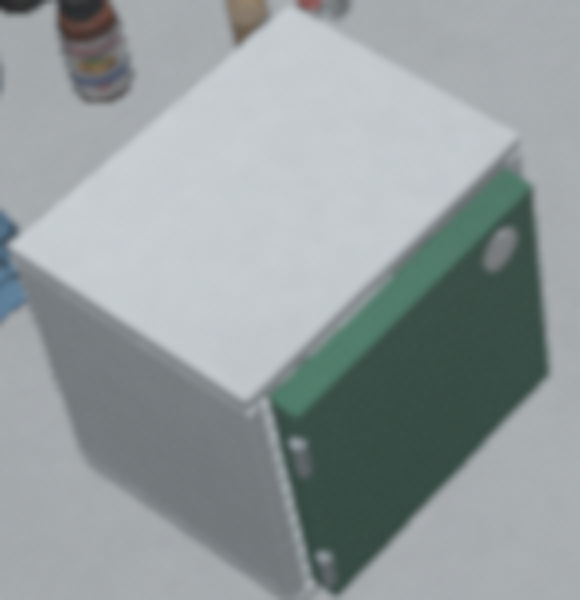

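```bash
cat > h.py <<'E'
import numpy as np, cv2
from scipy.spatial.transform import Rotation as R
from scipy.optimize import least_squares
CAM={"scene":(614.38,318.30,244.47,[62.947,563.752,997.999],[-0.13200659,0.32433078,0.87300986,-0.33946662]),
"top":(501.552,321.008,243.134,[368.834,20.988,1122.664],[-0.0762752,0.07860038,0.72375016,-0.68131474])}
def proj(c,P):
    f,cx,cy,o,q=CAM[c]; p=R.from_quat(q).inv().apply(np.atleast_2d(P)-o)
    return np.c_[cx+f*p[:,0]/-p[:,2], cy+f*-p[:,1]/-p[:,2]]
def ray(c,uv,z):
    f,cx,cy,o,q=CAM[c]; d=R.from_quat(q).apply([(uv[0]-cx)/f,-(uv[1]-cy)/f,-1]); o=np.array(o); return o+d*(z-o[2])/d[2]
E
cat > fit.py <<'E'
from h import *
T=lambda u,v:(175+(u+.5)/5-.5,155+(v+.5)/5-.5)
S=lambda u,v:(145+(u+.5)/4-.5,210+(v+.5)/4-.5)
obs=[("top","bl",T(33,103)),("top","br",T(470,35)),("top","fr",T(522,360)),("top","fl",T(70,433)),
("top","dtl",T(113,475)),("top","dbl",T(190,540)),("top","dbr",T(530,485)),("top","dot",T(441,434)),
("scene","bl",S(12,250)),("scene","br",S(290,8)),("scene","fr",S(518,135)),("scene","fl",S(247,402)),
("scene","dtl",S(293,417)),("scene","dtr",S(532,187)),("scene","dbr",S(549,375)),("scene","dbl",S(335,597)),("scene","dot",S(500,248))]
def pts(p):
    x,y,yaw,w=p[:4]; c,s=np.cos(yaw),np.sin(yaw)
    L=dict(bl=(156,w,170),br=(156,w-180,170),fl=(16,w,170),fr=(16,w-180,170),dtl=(0,0,158),dtr=(0,-157,158),dbl=(0,0,12),dbr=(0,-157,12),dot=(0,-130,138))
    return {k:np.array([x+c*a-s*b,y+s*a+c*b,z]) for k,(a,b,z) in L.items()}
def res(p):
    P=pts(p); return np.concatenate([proj(c,P[k])[0]-uv for c,k,uv in obs])
r=least_squares(res,[590,250,0,11],loss='soft_l1')
print(r.x, np.degrees(r.x[2])); 
for o,e in zip(obs,res(r.x).reshape(-1,2)): print(o[0],o[1],e.round(1))
print({k:v.round(1) for k,v in pts(r.x).items()})
E
python3 fit.py
```

```text
[5.84085220e+02 2.56575158e+02 1.07778377e-01 1.15290416e+01] 6.17524609790213
top bl [-0.7 -0. ]
top br [ 0.5 -0.6]
top fr [0.4 0.6]
top fl [-0.5  1. ]
top dtl [-0.8  0.8]
top dbl [-0.2  1. ]
top dbr [0.8 0.5]
top dot [0.3 0.4]
scene bl [-1.8 -1.7]
scene br [-0.3 -1.7]
scene fr [ 0.3 -0.5]
scene fl [-1.4 -0.3]
scene dtl [0.1 0.2]
scene dtr [ 0.1 -1.2]
scene dbr [ 0.4 -0.5]
scene dbl [0.2 0.6]
scene dot [-0.7  0.1]
{'bl': array([737.9, 284.8, 170. ]), 'br': array([757.3, 105.9, 170. ]), 'fl': array([598.8, 269.8, 170. ]), 'fr': array([618.1,  90.8, 170. ]), 'dtl': array([584.1, 256.6, 158. ]), 'dtr': array([601. , 100.5, 158. ]), 'dbl': array([584.1, 256.6,  12. ]), 'dbr': array([601. , 100.5,  12. ]), 'dot': array([598.1, 127.3, 138. ])}
```

```bash
cat > st.py <<'E'
from h import *
from station import sensors
H=np.array([584.1,256.6]); YAW=0.1078
def st():
    s=sensors.get_state(); M=R.from_quat(s["orientation"]).as_matrix(); p=np.array(s["ee_pos"])
    c,sn=np.cos(YAW),np.sin(YAW); L=np.array([[c,sn],[-sn,c]])
    print("t",round(s["t"],2),"ee",p.round(1),"local",(L@(p[:2]-H)).round(1),"F",np.round(s["force"],1),"Floc",(L@np.array(s["force"])[:2]).round(1),"w",round(s["grip_width"],1))
    print("axes cols\n",M.round(3),"\nj",np.round(s["joint_pos"],3)); 
    ML=M.copy(); ML[:2]=L@M[:2]
    print("toolz local yaw deg",np.degrees(np.arctan2(ML[1,2],ML[0,2])))
    return s,M,ML,p
def go(xl,yl,z):
    "tool shift to local target"
    s,M,ML,p=st(); c,sn=np.cos(YAW),np.sin(YAW)
    t=np.array([H[0]+c*xl-sn*yl,H[1]+sn*xl+c*yl,z]); print("target",t.round(1),"toolshift mm",(M.T@(t-p)).round(1))
if __name__=="__main__":
    import sys
    if len(sys.argv)==4: go(*map(float,sys.argv[1:]))
    else: st()
E
python3 st.py -90 -130 125
```

```text
t 0.5 ee [ 242.7 -521.3  231.3] local [-423.1 -736.6] F [ 0.2 -0.7  0.4] Floc [ 0.1 -0.7] w 85.3
axes cols
 [[-0.907  0.     0.422]
 [-0.422 -0.    -0.907]
 [ 0.    -1.     0.   ]] 
j [-1.275  0.313  0.046  1.304 -0.     1.431]
toolz local yaw deg -71.20869532010873
target [508.6 117.7 125. ] toolshift mm [-510.7  106.3 -467. ]
```

Emit:
move_arm(
  steps=[-0.036,0,-0.033,0,-0.036,0,-0.033,0,-0.036,0,-0.033,0,-0.036,0,-0.033,0,-0.036,0,-0.033,0,-0.036,0,-0.033,0,-0.036,0,-0.033,0,-0.036,0,-0.033,0],
  fingers=255,
  grip_force=40,
)

```text
t: 1.3
ee_pos: [395.5, -157.6, 229.8]
orientation: [0.147, -0.69, 0.693, -0.149]
force: [1.2, -0.8, -0.3]
grip_width: -0.2
```

```bash
python3 st.py -90 -130 200
```

```text
t 1.3 ee [ 395.5 -157.6  229.8] local [-232.  -391.5] F [ 1.2 -0.8 -0.3] Floc [ 1.1 -0.9] w -0.2
axes cols
 [[-0.912  0.004  0.41 ]
 [-0.41  -0.004 -0.912]
 [-0.002 -1.     0.005]] 
j [-5.670e-01  2.100e-02 -3.120e-01  1.233e+00 -2.000e-03  2.152e+00]
toolz local yaw deg -71.96220760700812
target [508.6 117.7 200. ] toolshift mm [-216.    29.1 -204.8]
```

Emit:
move_arm(
  steps=[-0.036,0.005,-0.034,0,-0.036,0.005,-0.034,0,-0.036,0.005,-0.034,0,-0.036,0.005,-0.034,0,-0.036,0.005,-0.034,0,-0.03,0.005,-0.028,0,0,0,0,8.5,0,0,0,8.5],
)

```text
t: 2.1
ee_pos: [508.1, 119.5, 201.0]
orientation: [0.04, -0.703, 0.708, -0.049]
force: [0.1, -0.4, 0.8]
grip_width: 0.3
```

```bash
python3 st.py -50 -130 125
```

```text
t 2.1 ee [508.1 119.5 201. ] local [ -90.3 -128.1] F [ 0.1 -0.4  0.8] Floc [ 0.1 -0.4] w 0.3
axes cols
 [[-0.992  0.013  0.126]
 [-0.126 -0.005 -0.992]
 [-0.012 -1.     0.007]] 
j [ 0.081  0.212 -0.163  1.183 -0.006  3.096]
toolz local yaw deg -88.91520747743164
target [548.4 122.  125. ] toolshift mm [-39.4  76.5   2.1]
```

Emit:
move_arm(
  steps=[0,0,0,-8.5,0,0,0,-8.5,0,0,0,-8.5,0,0,0,-8.5,0,0,0,-8.5,0,0,0,-8.5,0,0,0,-8.5,0,0,0,-8.5],
)

```text
t: 2.9
ee_pos: [508.1, 121.6, 201.1]
orientation: [0.433, -0.553, 0.561, -0.438]
force: [0.2, -0.4, 0.9]
grip_width: 0.1
```

Emit:
move_arm(
  steps=[0,0,0,-8.5,0,0,0,-8.5,0,0,0,-8.5,0,0,0,-8.5,0,0,0,-8.5,0,0,0,-8.5,0,0,0,-8.5,0,0,0,-8.5],
)

```text
t: 3.7
ee_pos: [508.3, 121.6, 202.0]
orientation: [0.674, -0.208, 0.219, -0.674]
force: [-0.7, 0.1, 0.4]
grip_width: 0.3
```

Emit:
move_arm(
  steps=[0,0,0,-8.5,0,0,0,-8.5,0,0,0,-8.5,0,0,0,-8.5,0,0,0,-8.5],
)

```text
t: 4.2
ee_pos: [508.3, 121.6, 202.5]
orientation: [0.708, 0.053, -0.042, -0.703]
force: [0.4, 0.2, 0.3]
grip_width: 0.3
```

```bash
python3 st.py -50 -130 125
```

```text
t 4.2 ee [508.3 121.6 202.5] local [ -89.8 -126.1] F [0.4 0.2 0.3] Floc [0.4 0.1] w 0.3
axes cols
 [[ 0.991  0.016 -0.135]
 [ 0.135 -0.005  0.991]
 [ 0.015 -1.    -0.007]] 
j [ 0.085  0.211 -0.162  1.183 -0.006 -0.051]
toolz local yaw deg 91.57511223563449
target [548.4 122.  125. ] toolshift mm [38.6 78.1 -4.5]
```

Emit:
move_arm(
  steps=[0.01,0.035,-0.002,-1.5,0.015,0.035,-0.002,0,0.02,0.008,0,0,0.01,0,0,0,0,0,0,0],
)

```text
t: 4.7
ee_pos: [567.2, 126.3, 125.2]
orientation: [0.707, 0.066, -0.052, -0.702]
force: [0.5, -0.1, -0.0]
grip_width: 0.1
```

```bash
python3 st.py -13 -130 125
python3 - <<'E'
from station import vision
import cv2
for n in ["scene","top"]:
    p=vision.capture(n); i=p["image"][:,:,::-1]
    i=i[200:370,140:330] if n=="scene" else i[150:300,170:320]
    cv2.imwrite(f"pics/{n}1.png",cv2.resize(i,None,fx=4,fy=4,interpolation=cv2.INTER_CUBIC)[:600,:800])
E
```

```text
t 4.7 ee [567.2 126.3 125.2] local [ -30.8 -127.7] F [ 0.5 -0.1 -0. ] Floc [ 0.5 -0.1] w 0.1
axes cols
 [[ 0.986  0.02  -0.166]
 [ 0.166 -0.005  0.986]
 [ 0.019 -1.    -0.008]] 
j [ 0.084  0.361 -0.152  1.039 -0.006 -0.082]
toolz local yaw deg 93.36480505130558
target [585.2 126.  125. ] toolshift mm [17.6  0.6 -3.3]
```

View pics/scene1.png

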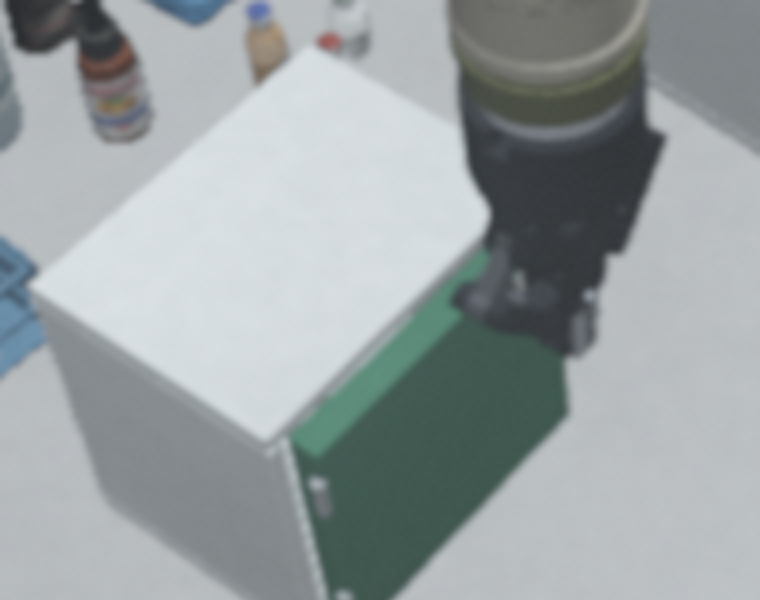

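View pics/top1.png

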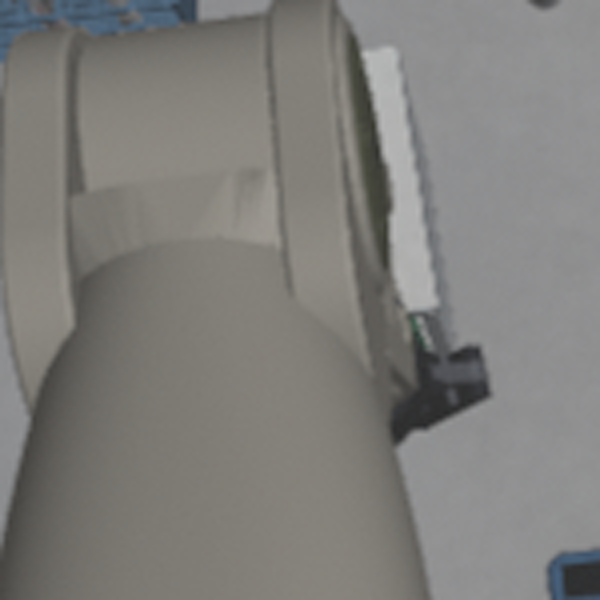

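The scene picture shows the gripper body above the door's top and the fingers in front of the dot, hiding it. The top view is hidden by the arm. Now I'll approach gently.

Emit:
move_arm(
  steps=[0.007,0,-0.003,3.3,0.006,0,0,0,0.002,0,0,0,0.001,0,0,0],
)

```text
t: 5.2
ee_pos: [582.1, 125.7, 129.7]
orientation: [0.708, 0.047, -0.031, -0.704]
force: [-0.2, -0.4, 0.4]
grip_width: -0.2
```

```bash
python3 st.py -11 -130 125
```

```text
t 5.2 ee [582.1 125.7 129.7] local [ -16.1 -129.9] F [-0.2 -0.4  0.4] Floc [-0.2 -0.4] w -0.2
axes cols
 [[ 0.994  0.023 -0.11 ]
 [ 0.11  -0.004  0.994]
 [ 0.022 -1.    -0.007]] 
j [ 0.081  0.382 -0.109  1.057 -0.006 -0.029]
toolz local yaw deg 90.13620901317098
target [587.2 126.2 125. ] toolshift mm [ 5.   4.8 -0.1]
```

Emit:
move_arm(
  steps=[0.002,0,0,0,0.001,0,0,0,0.001,0,0,0],
)

```text
t: 5.5
ee_pos: [585.9, 126.4, 130.5]
orientation: [0.708, 0.048, -0.031, -0.704]
force: [-0.2, -0.0, -0.6]
grip_width: 0.5
```

Emit:
move_arm(
  steps=[0.001,0,0,0,0.001,0,0,0],
)

```text
t: 5.7
ee_pos: [587.5, 126.6, 130.4]
orientation: [0.708, 0.047, -0.032, -0.704]
force: [-1.3, -1.2, 1.2]
grip_width: 0.1
```

Emit:
move_arm(
  steps=[0.001,0,0,0,0.001,0,0,0],
)

```text
t: 5.9
ee_pos: [588.3, 126.7, 130.3]
orientation: [0.708, 0.047, -0.033, -0.704]
force: [-4.7, -0.5, 3.7]
grip_width: -0.1
```

Emit:
move_arm(
  steps=[0.001,0,0,0],
)

```text
t: 6.0
ee_pos: [588.4, 126.7, 130.4]
orientation: [0.708, 0.046, -0.033, -0.704]
force: [-3.2, -0.3, 4.3]
grip_width: -0.2
```

Emit:
move_arm(
  steps=[0.001,0,0,0],
)

```text
t: 6.1
ee_pos: [588.5, 126.7, 130.4]
orientation: [0.708, 0.045, -0.034, -0.704]
force: [-4.9, -0.5, 4.0]
grip_width: 0.1
```

Emit:
move_arm(
  steps=[0.002,0,0,0,0.002,0,0,0],
)

```text
t: 6.3
ee_pos: [590.2, 127.0, 130.4]
orientation: [0.708, 0.044, -0.036, -0.704]
force: [-6.2, -0.7, 4.6]
grip_width: 0.2
```

Emit:
move_arm(
  steps=[0.0025,0,0,0,0.0025,0,0,0],
)

```text
t: 6.5
ee_pos: [592.4, 127.3, 130.5]
orientation: [0.709, 0.042, -0.038, -0.703]
force: [-7.7, -1.2, 5.1]
grip_width: -0.1
```

Emit:
move_arm(
  steps=[0.0025,0,0,0,0.002,0,0,0],
)

```text
t: 6.7
ee_pos: [594.3, 127.6, 130.5]
orientation: [0.709, 0.04, -0.039, -0.703]
force: [-6.1, -0.2, 5.3]
grip_width: -0.1
```

Emit:
move_arm(
  steps=[0,0,0,0,-0.004,0,0,0,-0.008,0,0,0,-0.015,0,0,0,-0.025,0,0,0,-0.03,0,0,0,-0.03,0,0,0,-0.03,0,0,0],
)

```text
t: 7.5
ee_pos: [453.8, 111.4, 128.4]
orientation: [0.708, 0.044, -0.036, -0.704]
force: [0.4, -0.5, 0.2]
grip_width: 0.1
```

```bash
python3 st.py -120 -200 110
python3 - <<'E'
from station import vision
import cv2
for n in ["scene"]:
    p=vision.capture(n); i=p["image"][:,:,::-1]
    i=i[200:370,140:330]
    cv2.imwrite(f"pics/{n}2.png",cv2.resize(i,None,fx=4,fy=4,interpolation=cv2.INTER_CUBIC)[:600,:800])
E
```

```text
t 7.5 ee [453.8 111.4 128.4] local [-145.1 -130.4] F [ 0.4 -0.5  0.2] Floc [ 0.3 -0.5] w 0.1
axes cols
 [[ 0.994  0.012 -0.112]
 [ 0.112 -0.006  0.994]
 [ 0.011 -1.    -0.007]] 
j [ 0.073  0.158 -0.417  0.984 -0.007 -0.039]
toolz local yaw deg 90.25554873913006
target [486.3  44.8 110. ] toolshift mm [ 24.6  19.2 -69.6]
```

View pics/scene2.png

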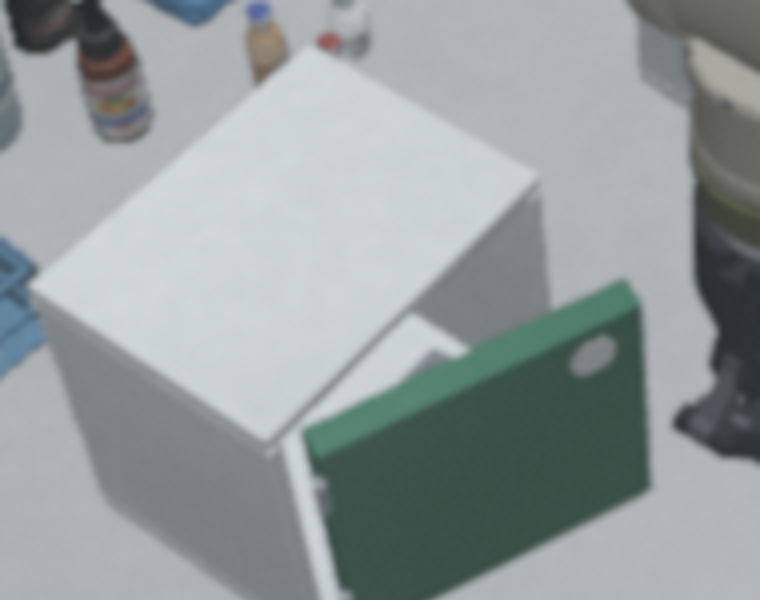

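The scene picture shows the door sprung ajar, with its free top corner at zoom (640,300), which is scene pixel (300,275). The hand is clear on the right.

Emit:
move_arm(
  steps=[0,0.004,-0.04,0,0,0.004,-0.04,0,0.01,0,-0.005,0,0.03,0,0,0,0.035,0,0,0,0.035,0,0,0,0.005,0,0,0],
)

```text
t: 8.25
ee_pos: [573.4, 39.5, 121.9]
orientation: [0.708, 0.045, -0.036, -0.704]
force: [-0.8, -0.7, 0.3]
grip_width: 0.0
```

```bash
python3 st.py -25 -115 110
python3 - <<'E'
from station import vision
from h import *
for n in ["scene"]:
    p=vision.capture(n); i=p["image"][:,:,::-1]
    i=i[200:370,140:330]
    cv2.imwrite(f"pics/{n}3.png",cv2.resize(i,None,fx=4,fy=4,interpolation=cv2.INTER_CUBIC)[:600,:800])
c,s=np.cos(.1078),np.sin(.1078)
for th in (.5,.55,.6,.65,.7):
    a,b=-157*np.sin(th),-157*np.cos(th); q=proj("scene",[584.1+c*a-s*b,256.6+s*a+c*b,158])[0]
    print(th,((q-[140,200])*4+1.5).round(0))
E
```

```text
t 8.25 ee [573.4  39.5 121.9] local [ -34.  -214.7] F [-0.8 -0.7  0.3] Floc [-0.9 -0.6] w 0.0
axes cols
 [[ 0.993  0.013 -0.114]
 [ 0.114 -0.005  0.994]
 [ 0.012 -1.    -0.007]] 
j [-0.069  0.357 -0.167  1.034 -0.004 -0.182]
toolz local yaw deg 90.34336841967865
target [571.6 139.6 110. ] toolshift mm [ 9.4 11.3 99.7]
0.5 [660. 329.]
0.55 [667. 342.]
0.6 [674. 356.]
0.65 [679. 370.]
0.7 [684. 384.]
```

View pics/scene3.png

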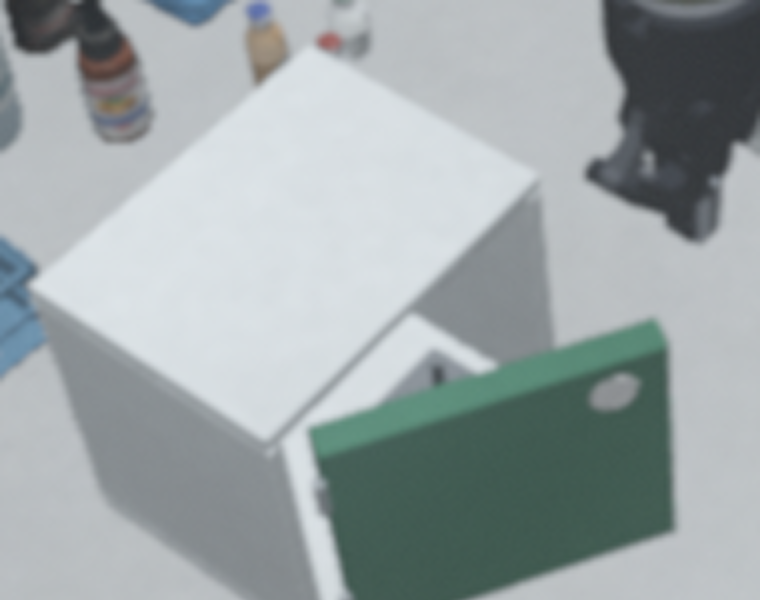

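The door's free corner is at zoom (667,343), which puts it at about 0.55 rad and still settling. Next the fingers go in behind the edge.

Emit:
move_arm(
  steps=[0.004,0.006,0.03,0,0.004,0.006,0.03,0,0,0,0.02,0,0,0,0.012,0,0,0,0,0],
)

```text
t: 8.8
ee_pos: [566.7, 135.2, 107.8]
orientation: [0.708, 0.043, -0.037, -0.704]
force: [0.5, -0.3, -0.2]
grip_width: -0.1
```

```bash
python3 st.py -25 -115 110
cat > pic.py <<'E'
import sys
from station import vision
from h import *
p=vision.capture("scene"); i=p["image"][:,:,::-1][200:370,140:340]
cv2.imwrite(f"pics/{sys.argv[1]}.png",cv2.resize(i,None,fx=4,fy=4,interpolation=cv2.INTER_CUBIC)[:600,:800])
E
python3 pic.py s4
```

```text
t 8.8 ee [566.7 135.2 107.8] local [ -30.3 -118.9] F [ 0.5 -0.3 -0.2] Floc [ 0.4 -0.3] w -0.1
axes cols
 [[ 0.994  0.009 -0.112]
 [ 0.113 -0.005  0.994]
 [ 0.008 -1.    -0.006]] 
j [ 0.1    0.385 -0.161  1.016 -0.006 -0.013]
toolz local yaw deg 90.28142862286504
target [571.6 139.6 110. ] toolshift mm [ 5.4 -2.2  3.8]
```

View pics/s4.png

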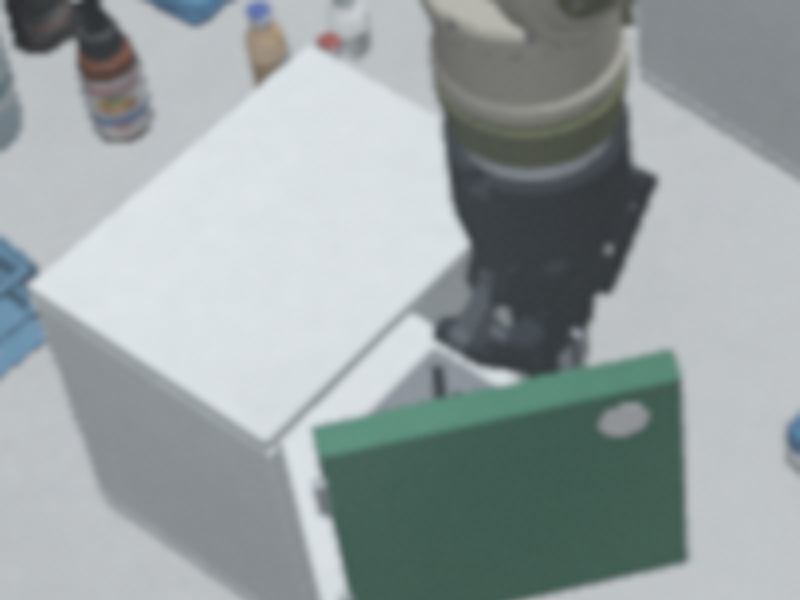

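The door is at about 0.65 rad with the fingers behind it near the free edge. I'll turn the tool parallel to the door before pulling.

Emit:
move_arm(
  steps=[0,0,-0.002,7.6,0,0,-0.002,7.6,0,0,-0.002,7.6,0,0,-0.002,7.6,0,0,-0.002,7.6,-0.008,0,0,0,-0.006,0,0,0,-0.003,0,0,0],
)

```text
t: 9.65
ee_pos: [549.2, 127.3, 109.2]
orientation: [0.679, -0.198, 0.206, -0.676]
force: [-0.1, -0.3, -0.4]
grip_width: 0.0
```

```bash
python3 st.py; python3 pic.py s5
```

```text
t 9.65 ee [549.2 127.3 109.2] local [ -48.6 -124.8] F [-0.1 -0.3 -0.4] Floc [-0.1 -0.2] w 0.0
axes cols
 [[ 0.837  0.01   0.547]
 [-0.547 -0.008  0.837]
 [ 0.013 -1.    -0.001]] 
j [ 0.09   0.35  -0.21   1.002 -0.009  0.669]
toolz local yaw deg 50.636193816979294
```

View pics/s5.png

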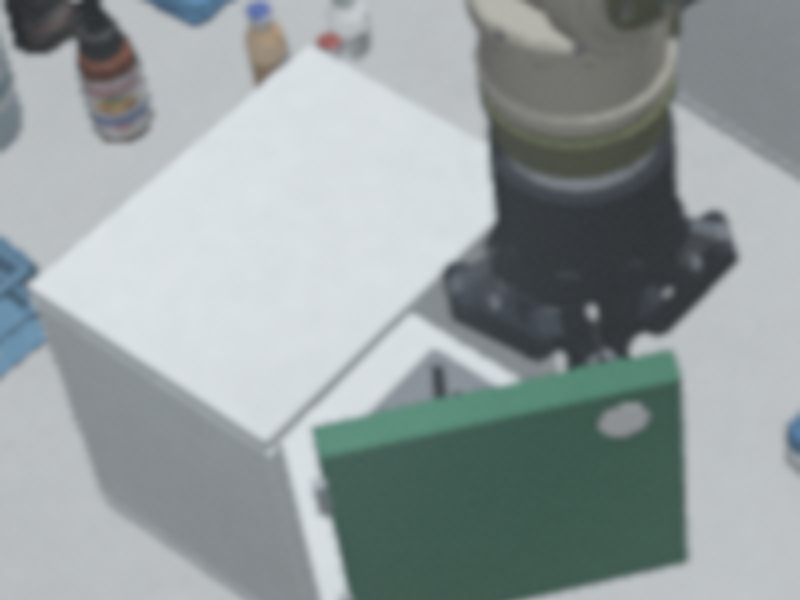

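Emit:
move_arm(
  steps=[-0.006,0,0,0,-0.005,0,-0.001,0,-0.01,0,-0.002,5,-0.012,0,-0.003,6,-0.012,0,-0.003,6],
)

```text
t: 10.2
ee_pos: [507.0, 148.7, 108.9]
orientation: [0.64, -0.297, 0.307, -0.639]
force: [0.7, -0.5, 0.3]
grip_width: 0.1
```

```bash
python3 st.py; python3 pic.py s6
```

```text
t 10.2 ee [507.  148.7 108.9] local [-88.2 -99. ] F [ 0.7 -0.5  0.3] Floc [ 0.7 -0.6] w 0.1
axes cols
 [[ 0.635  0.012  0.772]
 [-0.772 -0.008  0.635]
 [ 0.014 -1.     0.004]] 
j [ 0.139  0.286 -0.302  0.972 -0.01   1.022]
toolz local yaw deg 33.25508077699918
```

View pics/s6.png

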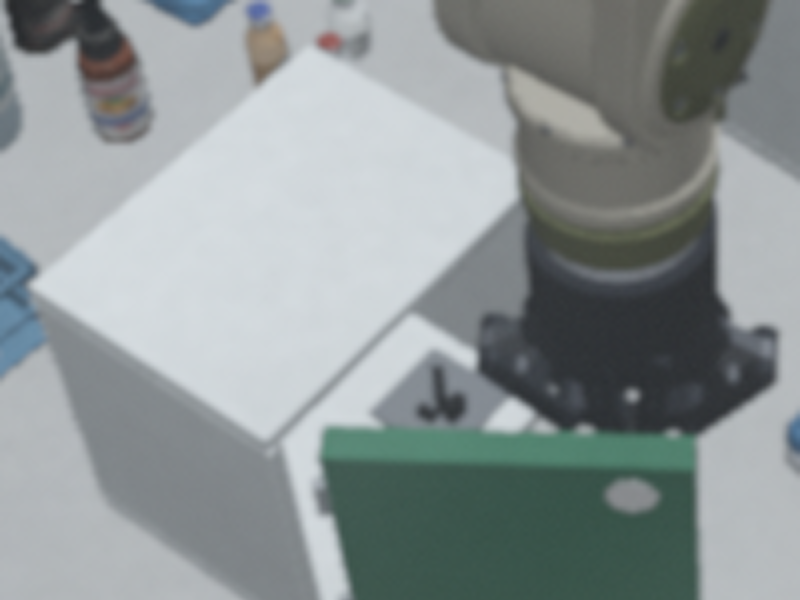

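Emit:
move_arm(
  steps=[-0.012,0,-0.003,5,-0.012,0,-0.003,5,-0.012,0,-0.003,5,-0.012,0,-0.003,5],
)

```text
t: 10.65
ee_pos: [469.9, 184.3, 108.7]
orientation: [-0.576, 0.405, -0.416, 0.576]
force: [1.0, -0.9, 0.1]
grip_width: -0.1
```

```bash
python3 st.py; python3 pic.py s7
```

```text
t 10.65 ee [469.9 184.3 108.7] local [-121.3  -59.5] F [ 1.  -0.9  0.1] Floc [ 0.9 -1. ] w -0.1
axes cols
 [[ 0.326  0.014  0.945]
 [-0.945 -0.009  0.326]
 [ 0.013 -1.     0.01 ]] 
j [ 0.222  0.244 -0.36   0.955 -0.012  1.46 ]
toolz local yaw deg 12.869956502156217
```

View pics/s7.png

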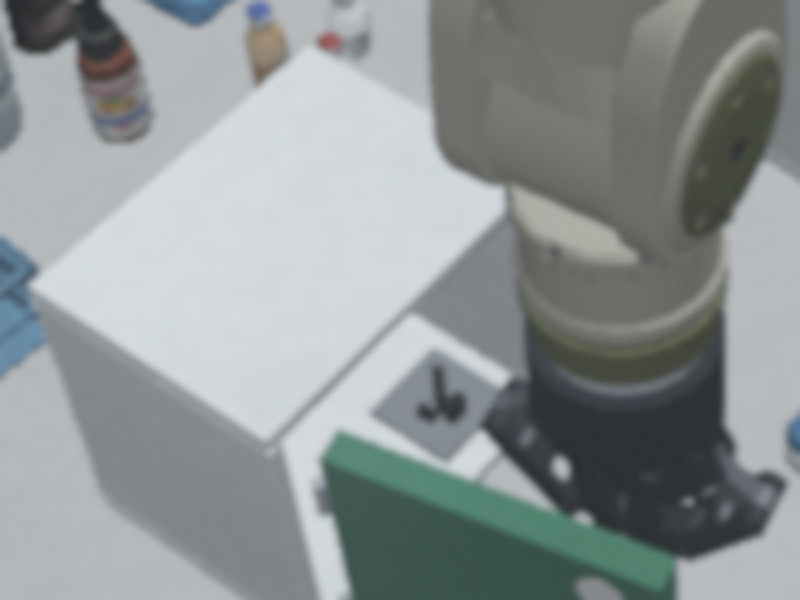

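Emit:
move_arm(
  steps=[-0.011,0,-0.003,6,-0.011,0,-0.003,6,0,0,0,0],
)

```text
t: 11.0
ee_pos: [456.8, 205.4, 108.5]
orientation: [-0.53, 0.462, -0.473, 0.531]
force: [0.4, 0.0, 0.3]
grip_width: -0.2
```

```bash
python3 st.py -130 -29 108; sed -i 's/200:370/200:400/;s/\[:600,:800\]//;s/fx=4,fy=4/fx=3,fy=3/' pic.py; python3 pic.py s8
```

```text
t 11.0 ee [456.8 205.4 108.5] local [-132.1  -37.2] F [0.4 0.  0.3] Floc [0.4 0. ] w -0.2
axes cols
 [[ 0.125  0.013  0.992]
 [-0.992 -0.009  0.125]
 [ 0.011 -1.     0.012]] 
j [ 0.27   0.238 -0.369  0.954 -0.012  1.715]
toolz local yaw deg 1.025553555113382
target [458.  213.8 108. ] toolshift mm [-8.2  0.5  2.3]
```

View pics/s8.png

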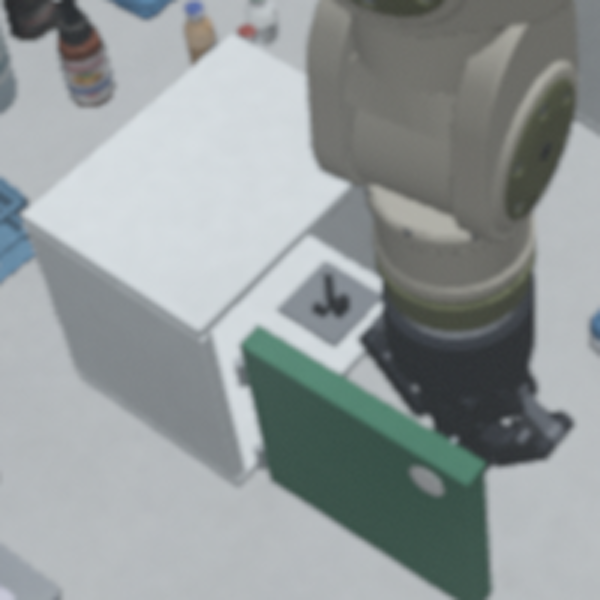

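```bash
cat > ang.py <<'E'
from h import *
c,s=np.cos(.1078),np.sin(.1078)
def W(a,b,z): return [584.1+c*a-s*b,256.6+s*a+c*b,z]
for th in (1.4,1.45,1.5,1.55,1.57,1.6,1.65):
    u=np.array([-np.sin(th),-np.cos(th)]); n=np.array([np.cos(th),-np.sin(th)])
    P=[W(*(157*u),158),W(*(157*u+18*n),158),W(*(0*u),158),W(*(130*u),138)]
    print(th,[tuple((((q-[140,200])*3+1)).round(0)) for q in proj("scene",P)], proj("top",P[:2]).round(1).tolist())
E
python3 ang.py
```

```text
1.4 [(np.float64(487.0), np.float64(453.0)), (np.float64(503.0), np.float64(427.0)), (np.float64(235.0), np.float64(343.0)), (np.float64(444.0), np.float64(453.0))] [[219.6, 326.6], [228.7, 323.5]]
1.45 [(np.float64(480.0), np.float64(465.0)), (np.float64(497.0), np.float64(439.0)), (np.float64(235.0), np.float64(343.0)), (np.float64(438.0), np.float64(463.0))] [[215.6, 327.9], [224.8, 325.2]]
1.5 [(np.float64(472.0), np.float64(476.0)), (np.float64(491.0), np.float64(451.0)), (np.float64(235.0), np.float64(343.0)), (np.float64(431.0), np.float64(472.0))] [[211.6, 329.0], [220.9, 326.7]]
1.55 [(np.float64(463.0), np.float64(487.0)), (np.float64(483.0), np.float64(462.0)), (np.float64(235.0), np.float64(343.0)), (np.float64(424.0), np.float64(481.0))] [[207.5, 329.9], [216.9, 328.1]]
1.57 [(np.float64(459.0), np.float64(491.0)), (np.float64(480.0), np.float64(467.0)), (np.float64(235.0), np.float64(343.0)), (np.float64(421.0), np.float64(484.0))] [[205.9, 330.2], [215.3, 328.6]]
1.6 [(np.float64(453.0), np.float64(498.0)), (np.float64(476.0), np.float64(474.0)), (np.float64(235.0), np.float64(343.0)), (np.float64(416.0), np.float64(489.0))] [[203.4, 330.6], [212.9, 329.3]]
1.65 [(np.float64(443.0), np.float64(508.0)), (np.float64(467.0), np.float64(485.0)), (np.float64(235.0), np.float64(343.0)), (np.float64(408.0), np.float64(498.0))] [[199.3, 331.1], [208.8, 330.2]]
```

Emit:
move_arm(
  steps=[-0.004,0,-0.001,2,-0.003,0,0,0,0,0,0,0],
)

```text
t: 11.35
ee_pos: [456.4, 210.6, 108.4]
orientation: [-0.524, 0.468, -0.48, 0.525]
force: [0.6, -0.2, 0.1]
grip_width: -0.3
```

```bash
python3 st.py -130 -29 108
```

```text
t 11.35 ee [456.4 210.6 108.4] local [-131.9  -31.9] F [ 0.6 -0.2  0.1] Floc [ 0.6 -0.2] w -0.3
axes cols
 [[ 0.102  0.014  0.995]
 [-0.995 -0.01   0.102]
 [ 0.012 -1.     0.013]] 
j [ 0.281  0.242 -0.365  0.954 -0.014  1.75 ]
toolz local yaw deg -0.32825690804393376
target [458.  213.8 108. ] toolshift mm [-3.   0.4  1.9]
```

Emit:
move_arm(
  steps=[-0.003,0,0,0,0,0,0,0],
)

```text
t: 11.55
ee_pos: [456.5, 213.1, 108.3]
orientation: [-0.525, 0.467, -0.479, 0.526]
force: [0.9, 0.5, 0.3]
grip_width: 0.0
```

```bash
python3 st.py -130 -29 108|head -1
```

```text
t 11.55 ee [456.5 213.1 108.3] local [-131.6  -29.5] F [0.9 0.5 0.3] Floc [0.9 0.4] w 0.0
```

Now I'll retreat straight off the door's inner face, then go up and away, and check.

Emit:
move_arm(
  steps=[0.01,0,0,0,0.03,0,0,0,0.04,0,0,0,0.04,-0.03,0,0,0.04,-0.04,0,0,0.04,-0.04,0,0,0.04,0,0,0,0.04,0,0,0],
)

```text
t: 12.35
ee_pos: [484.9, -63.8, 216.1]
orientation: [-0.529, 0.463, -0.476, 0.529]
force: [0.7, -0.3, -1.0]
grip_width: 0.4
```

Emit:
move_arm(
  steps=[0.04,0,0,0,0.04,0,0,0,0.04,0,0,0,0.02,0,0,0,0,0,0,0],
)

```text
t: 12.85
ee_pos: [500.7, -217.7, 220.0]
orientation: [-0.527, 0.462, -0.48, 0.528]
force: [-0.5, 0.6, -0.5]
grip_width: 0.1
```

```bash
python3 st.py|head -1
python3 - <<'E'
from station import vision
from h import *
for n,(a,b,c,d) in {"scene":(200,400,140,340),"top":(150,350,165,345)}.items():
    p=vision.capture(n); i=p["image"][:,:,::-1]; cv2.imwrite(f"pics/{n}9full.png",i)
    cv2.imwrite(f"pics/{n}9.png",cv2.resize(i[a:b,c:d],None,fx=3,fy=3,interpolation=cv2.INTER_CUBIC))
E
```

```text
t 12.85 ee [ 500.7 -217.7  220. ] local [-133.9 -462.6] F [-0.5  0.6 -0.5] Floc [-0.5  0.6] w 0.1
```

View pics/scene9.png

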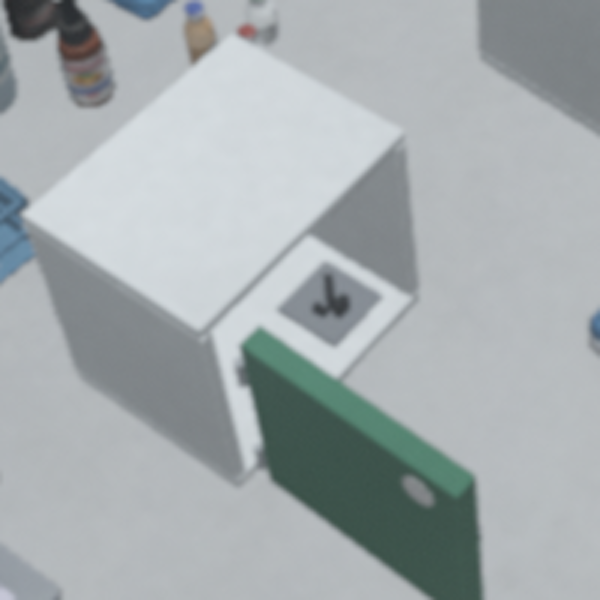

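View pics/top9.png

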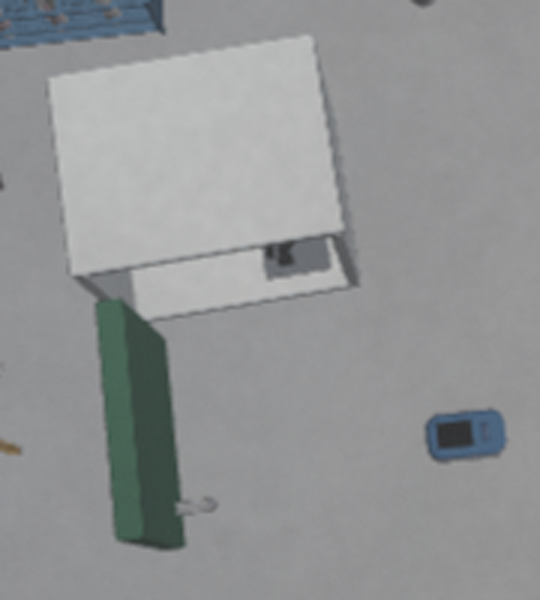

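View pics/top9full.png

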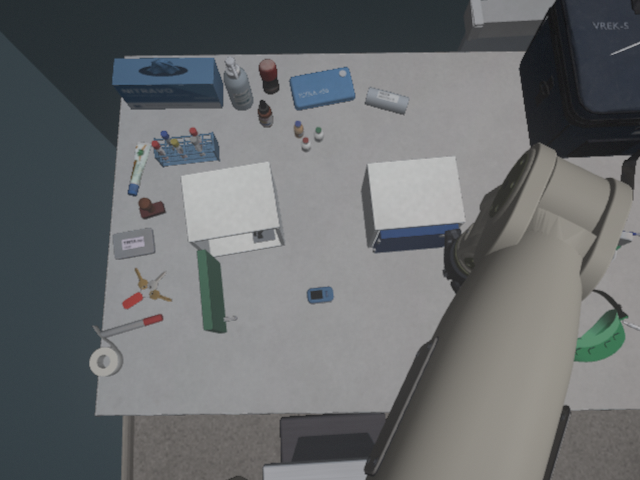

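```bash
cat > ang2.py <<'E'
from h import *
T=lambda u,v:(165+(u+.5)/3-.5,150+(v+.5)/3-.5)
S=lambda u,v:(140+(u+.5)/3-.5,200+(v+.5)/3-.5)
def a(c,p,q,z):
    A,B=ray(c,p,z),ray(c,q,z); d=B-A; print(c,A.round(1),B.round(1),"len",round(np.hypot(*d[:2]),1),"deg",round(np.degrees(np.arctan2(d[1],d[0])),2))
print("door (hinge->free), square = -180+yaw")
a("top",T(97,302),T(116,541),158); a("top",T(122,299),T(145,547),158)
a("scene",S(243,350),S(457,497),158); a("scene",S(260,327),S(474,477),158)
print("cupboard sides back->front")
a("top",T(50,79),T(71,275),170); a("top",T(313,37),T(344,233),170)
a("scene",S(235,35),S(404,135),170);a("scene",S(24,215),S(203,334),170)
print("front edge l->r"); a("top",T(71,275),T(344,233),170);a("scene",S(203,334),S(404,135),170)
E
python3 ang2.py
```

```text
door (hinge->free), square = -180+yaw
top [584.1 255.5 158. ] [428.7 244.4 158. ] len 155.8 deg -175.93
top [585.2 239.1 158. ] [423.8 226.1 158. ] len 161.8 deg -175.41
scene [577.3 256.6 158. ] [426.6 242.7 158. ] len 151.4 deg -174.74
scene [581.9 240.  158. ] [428.2 228.3 158. ] len 154.1 deg -175.64
cupboard sides back->front
top [736. 283. 170.] [600.4 269.3 170. ] len 136.3 deg -174.23
top [755.1 106.2 170. ] [617.8  91.  170. ] len 138.2 deg -173.71
scene [752.8 106.8 170. ] [615.2  94.  170. ] len 138.2 deg -174.66
scene [733.9 283.9 170. ] [594.  268.7 170. ] len 140.7 deg -173.8
front edge l->r
top [600.4 269.3 170. ] [617.8  91.  170. ] len 179.1 deg -84.44
scene [594.  268.7 170. ] [615.2  94.  170. ] len 176.0 deg -83.08
```

The scene picture shows the door open, with its free corner at zoom (457,497). In the top picture its top edge runs from (97,302) to (116,541), about 1.4° past square, which is within measuring error. The blue door is flush at (415,237), and the hand is to its right without touching. I'll move the hand a little further away, check once more and hand in.

Emit:
move_arm(
  steps=[0,0,-0.04,0,0,0,-0.04,0,0,0,0,0,0,0,0,0],
)

```text
t: 13.35
ee_pos: [417.8, -219.2, 217.3]
orientation: [-0.529, 0.461, -0.476, 0.53]
force: [0.7, 0.4, -0.1]
grip_width: 0.1
```

```bash
python3 st.py|head -1
python3 - <<'E'
from station import vision
from h import *
p=vision.capture("scene"); cv2.imwrite("pics/scene10.png",p["image"][:,:,::-1])
E
```

```text
t 13.35 ee [ 417.8 -219.2  217.3] local [-216.5 -455.1] F [ 0.7  0.4 -0.1] Floc [0.8 0.3] w 0.1
```

View pics/scene10.png

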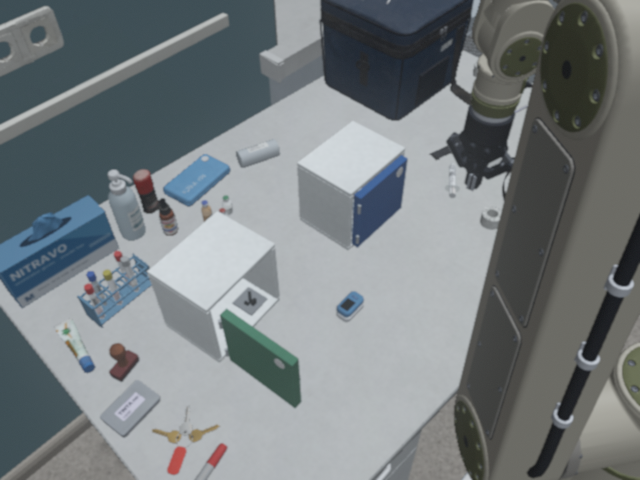

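The green door stands open at (262,360), the blue door is shut at (380,198), and the arm is clear of both.

```bash
python3 -c "
from station import order
print(order.hand_in())"
```

```text
the job is handed in; nothing more can be done
None
```

The green door is standing open about square to its cupboard, the blue one is still shut, and I handed the job in at about 13.4 s.

**What I did:** I pressed the white dot with the closed fingers, about 6–7 mm in at roughly 8 N at most. The latch then gave and the door sprang ajar to about 0.65 rad as the hand drew back. I caught it behind its free edge and swung it open.

**Last checks:**
- **Door angle:** edge directions from both cameras put it about 1.4° past square, roughly 1.59 rad. The separate readings ranged from about 0.3° to 2° past square, so the door is square to within measuring error.
- **Blue door:** flush in both the top and scene pictures.
- **Arm:** well clear of everything, with the force reading at noise level.

**Disagreement:** with the door open, the scene camera placed its hinge-side top corner a few mm from where my fit predicted. I therefore judged squareness by the edge directions rather than by single points.

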